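# Shift the barrel tumbler into third

### The job

The tumbler's gearstick stands somewhere along the two left-hand slots of its H-shaped gate. With the fingertips only, push its grip to the neutral channel, across to the right, and then forward until it is fully home in the third slot (forward right, three red dots); push gently, do not grip the stick, and do not run it into the fourth slot (rear right). Leave the jar, cup, vial and spool round the machine where they stand, and finish with the hand clear.

Things in the scene. Friction and masses are not known exactly. Their poses are not given: they have to be found in the camera images.
- tumbler: Blue barrel tumbler (polishing machine), fixed to the table, 160 mm deep (its x), 280 mm wide (its y). Origin: centre of its underside. Its x points forward (away from the operator), y to the operator's left; turned up to 0.4 rad. Right half: gearbox with steel H gate on top, 92 mm above the table. Left half: grey barrel lying along y = 10 to 116 mm, top 136 mm above the table.
- gate (a point): Centre of the H gate's top face, (0, -70, 92) mm in the tumbler's frame, same axes. The neutral channel runs through it along y; lengthwise slots cross its ends, at y = +16 mm (left) and -16 mm (right). Dots mark the slots: one dot forward left, two rear left, three red dots forward right (third slot), four rear right.
- slot3 (a point): End of the third slot (forward right) on the gate's top face, where the stick passes when third is fully home.
- grip (a point): Centre of the gearstick's black grip with a red band: an upright block with rounded edges, 30 x 30 mm, 44 mm tall (22 mm above and below this point), flat sides facing forward, back, left and right. 155 mm from the stick's pivot, so about 164 to 175 mm above the table; from upright it can move about 45 mm forward or back and 36 mm to either side. Its z axis runs up the stick.
- gearstick: The gearstick: 10 mm steel rod with the black grip on top; origin at its tilting pivot, 20 mm above the table under the gate's centre, z axis up the stick.
- fore_tilt (a joint): Tilt of the gearstick forward (positive, tumbler's +x) or back (negative), rad; stops at -0.29 and +0.29; 0 is the middle of the neutral channel. The stick can cross between left and right only within about 0.05 of 0 (rounded corners help it in). Stays where it is left; about 2 N at the grip moves it.
- side_tilt (a joint): Tilt of the gearstick to the operator's right (positive, tumbler's -y) or left (negative), rad; stops at -0.235 (left slots) and +0.235 (right slots); changes freely only in neutral. Stays where it is left; about 2 N at the grip moves it.
- pigment_jar_2: screw-top jar, black lid, pale blue pigment, 40 mm across, 36 mm tall; loose bystander, origin at the centre of its underside
- mix_cup_2: red silicone mixing cup, 41 mm across, 28 mm tall; loose bystander, origin at the centre of its underside
- spool_01: small round spool stand, tan drum, dark disc on top, 37 mm across, 26 mm tall; loose bystander, origin at the centre of its underside
- mix_vial: blue open vial, 33 mm across, 40 mm tall; loose bystander, origin at the centre of its underside

How it is judged:
On the way, in this order (a step that is already met when the one before it is completed fails the run):
1. the stick has been pushed across in neutral to the right-hand side (value of joint side_tilt above 0.13 rad and value of joint fore_tilt between -0.14 and 0.12 rad), for 0.03 s.
2. the stick has been pushed forward home into the third slot (value of joint side_tilt above 0.13 rad and value of joint fore_tilt above 0.255 rad), for 0.2 s.
At the end, for the whole second after the job is handed in: The stick rests in the third slot: side_tilt above 0.13 rad, fore_tilt above 0.255 rad (stop at 0.29), still; the four bystanders within 15 mm of where they stood (all of step 2 and velocity of joint fore_tilt between -0.05 and 0.05 rad/s and distance of each of pigment_jar_2, mix_cup_2, spool_01, mix_vial from where it was at the start of the episode below 0.015 m); the robot touches nothing.
It fails at once if the stick is run into the fourth slot (value of joint side_tilt above 0.1 rad and value of joint fore_tilt below -0.15 rad).
It fails at once if the stick is gripped or pushed with more than 30 N (contact force between the fingers and gearstick above 30 N).
It fails at once if a bystander is pushed away or lifted (15 mm) (distance of any of pigment_jar_2, mix_cup_2, spool_01, mix_vial from where it was at the start of the episode above 0.015 m).
It also fails if it takes over 64 s, if anything falls off the work surface, if the arm or the gripper's body presses on something with over 40 N, if the wrist force passes 120 N, or if a joint passes its speed limit or range.

### The arm

A 6-joint arm with a two-finger parallel gripper is mounted at the origin on a cart in front of the work surface, level with it; the furniture and walls round the work are solid. World frame = base frame: x ahead of the robot, y to its left, z up, the work surface at z = 0. Lengths are in m, angles in rad, forces in N, time in s.
With the tool pointing down it reaches from about 0.375 to 0.925 m from the base axis. Payload 5.7 kg.
Tool frame: the origin (TCP) lies at the very end of the fingers, on their centre line; the grasp point (between the pads) lies pinch_z behind it (pinch_z is the distance from the TCP to the grasp point, in m); z points along the fingers, y is the direction in which the jaws open and shut (so a half turn about z gives the same grasp; the last joint's range is limited). The gripper opens to 85 mm and grips with 20 to 120 N. Pads are 22 mm wide; open, the fingers measure 114 mm over their backs; the gripper's body (76 mm by 85 mm) begins 54 mm behind the grasp point. The pads swing forward as they close: fully open they stand 13 mm farther back than shut.
Start: joints at [-1.399, 0.359, 1.51, -0, 1.272, -0.115], TCP at [0.17, -0.575, 0.231] pointing down, gripper open.
Joint ranges: [-2.97, 2.97], [-1.01, 2.36], [0.21, 2.38], [-0.96, 4.11], [0.2, 2.71], [-2.98, 2.98]. Speed limits (rad/s): [2.39, 2.39, 3.14, 3.14, 3.14, 3.14].

### API

Orientations are given as a rotation vector (axis times angle).
In Python, from plant import get_obs, capture, sign_off, search_frame, pinch_z gives the robot as it stands. The module is installed in compiled form; this text tells all that it offers.
- The arm moves only by the tool jog_arm, never from a script. Its argument "targets" is a list that holds one entry, the list of rows, each a list of 7 numbers: the shift along the tool's x, y, z in mm, then the turn, a rotation vector about the tool's x, y, z in rad, then the opening in per cent of the stroke, from 0 (shut) to 100 (fully open). A call has 1 to 12 rows; each row is the pose to reach, as a shift and turn from the pose commanded when the call began, along the tool's axes at that moment; what a row does not reach only later rows make up. A row lasts 1/8 s, in which the tool goes at most 62.5 mm and 10.7 degrees, less where a joint would pass 70% of its speed; a pose out of reach is approached as far as the arm can. A call with a gripper value outside its range is refused whole. The fingers move at their own pace and stop on an object; the grip force is fixed at half the most. Time passes only in rows, so rows that repeat a pose let the fingers close. It gives the time, the measured TCP pose, the force and the opening at its end, in the units of the state.
- get_obs(): the state, without advancing time (a new reading comes with each control period).
- capture(name): name is "scene" or "top" or "wrist"; returns a dict with "img" (384x512x3 uint8, red, green, blue), "camera_matrix" (3x3 intrinsics, pixels), "rvec" (rotation vector, rad) and "tvec" (3), from world to camera coordinates, as OpenCV has them; the wrist camera has in their place "tool_from_camera" (4x4, takes a point from camera to tool coordinates, whose origin is the TCP and whose axes are the flange's). Camera axes: x right, y down, z forward; pixel columns grow to the right and rows downward; lengths in m; the calibration is good to about 2 mm. A picture is of the moment at which its call begins: read the wrist's pose just before it. There is no depth.
- sign_off(): hands the job in, once; it reports no verdict.
Trained networks look in the newest picture that a camera, given by its name, has taken for a name from the list of things; names that differ only in an ending like _2 or _b are one class to them, and where a whole thing is asked for, a point or a joint stands for the part that bears it (a point fixed in the world has none). Each returns a list of dicts, best first, with "score" (0 to 1); they miss things now and then, are a little off and sometimes report something else, mostly with a low value. They report only what shows in the picture. A call takes as long as a camera call.
- search_frame(camera, query): "box" ([left, top, width, height] in pixels, round what is visible of it).
The state is a dict: "t": time; "q": joint angles; "joint_vel": joint speeds; "joint_torque": joint torques, N m; "tcp_pos": TCP position; "tcp_rot": TCP orientation; "force": force on the tool from outside, world axes, zero at the start; "wrist_torque": the same for the moment, N m; "gripper_width": finger opening in m.
Only numpy, scipy, OpenCV 4.12 (cv2) and the standard library are available. Lean on these libraries where they do the work, as an engineer would, in place of code of your own. Each camera call takes 0.05 s, during which the arm holds its last target.

## Working session

There is one attempt and no reset: what is moved stays moved. The work goes in short steps, Python scripts to look and compute and a tool call to move; the robot and the scene stay as the last step left them, time stands still between calls to the robot, and variables do not carry over. Pictures are saved under pics/ and viewed, and the job is handed in when it is done.

Besides the shell and the picture viewer there is one more tool, called after "Call:" as a command line: name --argument value ..., lists and objects as JSON in quotes. jog_arm: Moves the arm, as the interface text tells. Its arguments: {"type":"object","properties":{"targets":{"type":"array","items":{"type":"array","items":{"type":"array","items":{"type":"number"}}}}},"required":["targets"]}

```bash
mkdir -p pics
python3 - <<'E'
from plant import *
import plant,cv2,numpy as np
o=get_obs();print({k:np.round(v,3) for k,v in o.items()},pinch_z)
for c in("scene","top","wrist"):
    d=capture(c);cv2.imwrite(f"pics/{c}0.png",d["img"][:,:,::-1])
    print(c,np.round(d["camera_matrix"],1).tolist(),d.get("rvec"),d.get("tvec"),d.get("tool_from_camera"))
    for q in("tumbler","gate","slot3","grip","gearstick","pigment_jar_2","mix_cup_2","spool_01","mix_vial"):
        r=search_frame(c,q);print(q,[(np.round(x["box"]).tolist(),round(x["score"],2)) for x in r[:2]])
E
```

```text
{'t': np.float64(0.0), 'q': array([-1.399,  0.36 ,  1.511,  0.   ,  1.272, -0.115]), 'joint_vel': array([-0.   ,  0.001,  0.001, -0.001, -0.001, -0.   ]), 'joint_torque': array([ 0.0000e+00, -5.2762e+01, -2.7862e+01,  0.0000e+00,  1.3000e-02,
        0.0000e+00]), 'tcp_pos': array([ 0.17 , -0.575,  0.23 ]), 'tcp_rot': array([-3.107, -0.449,  0.   ]), 'force': array([ 0.19 , -0.13 ,  0.417]), 'wrist_torque': array([-0.002, -0.046, -0.005]), 'gripper_width': np.float64(0.086)} 0.0187
scene [[404.2, 0.0, 251.8], [0.0, 404.2, 188.5], [0.0, 0.0, 1.0]] [ 0.78527784 -2.38034794  1.34441495] [0.51583139 0.21824534 0.97063971] None
tumbler [([206.0, 144.0, 100.0, 80.0], 0.79)]
gate [([206.0, 144.0, 98.0, 80.0], 0.85)]
slot3 [([206.0, 144.0, 104.0, 78.0], 0.84)]
grip [([265.0, 146.0, 13.0, 28.0], 0.59)]
gearstick [([263.0, 144.0, 18.0, 31.0], 0.47)]
pigment_jar_2 []
mix_cup_2 [([267.0, 147.0, 13.0, 29.0], 0.68), ([327.0, 188.0, 13.0, 11.0], 0.65)]
spool_01 [([326.0, 186.0, 12.0, 14.0], 0.72), ([192.0, 201.0, 14.0, 13.0], 0.66)]
mix_vial []
top [[384.3, 0.0, 253.4], [0.0, 384.3, 193.7], [0.0, 0
[... 285 characters left out ...]
13.0, 14.0, 17.0], 0.29)]
pigment_jar_2 [([224.0, 126.0, 134.0, 94.0], 0.74), ([356.0, 180.0, 20.0, 17.0], 0.63)]
mix_cup_2 [([352.0, 229.0, 18.0, 24.0], 0.67)]
spool_01 [([219.0, 124.0, 19.0, 11.0], 0.43)]
mix_vial [([349.0, 214.0, 16.0, 16.0], 0.64)]
wrist [[286.1, 0.0, 257.6], [0.0, 286.1, 187.1], [0.0, 0.0, 1.0]] None None [[ 1.37569811e-04 -9.51159956e-01 -3.08698429e-01  7.92683949e-02]
 [ 9.99999773e-01 -7.27516625e-05  6.69806611e-04 -2.20170537e-04]
 [-6.59551550e-04 -3.08698451e-01  9.51159730e-01 -1.42367542e-01]
 [ 0.00000000e+00  0.00000000e+00  0.00000000e+00  1.00000000e+00]]
tumbler []
gate []
slot3 []
grip []
gearstick []
pigment_jar_2 []
mix_cup_2 []
spool_01 []
mix_vial []
```

Run:
```python
import cv2
s=cv2.imread("pics/scene0.png")[120:240,170:370];t=cv2.imread("pics/top0.png")[100:270,190:400]
cv2.imwrite("pics/s1.png",cv2.resize(s,None,fx=4,fy=4,interpolation=2));cv2.imwrite("pics/t1.png",cv2.resize(t,None,fx=3.5,fy=3.5,interpolation=2))
```

```text
(no output)
```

View pics/s1.png

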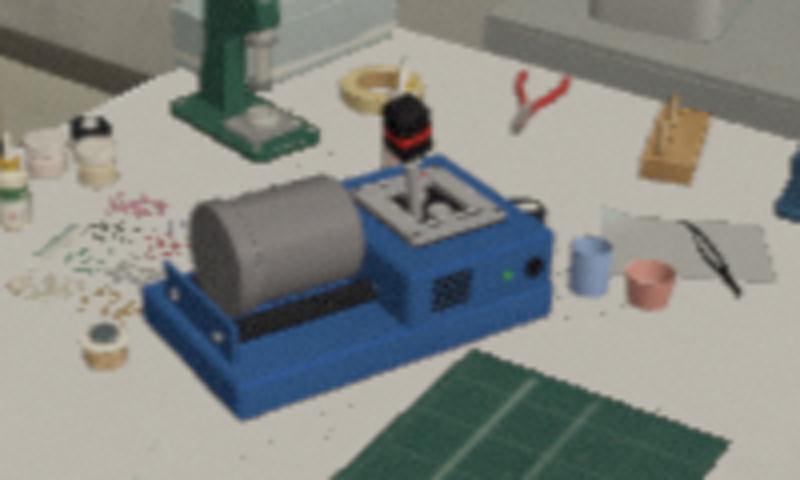

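View pics/t1.png

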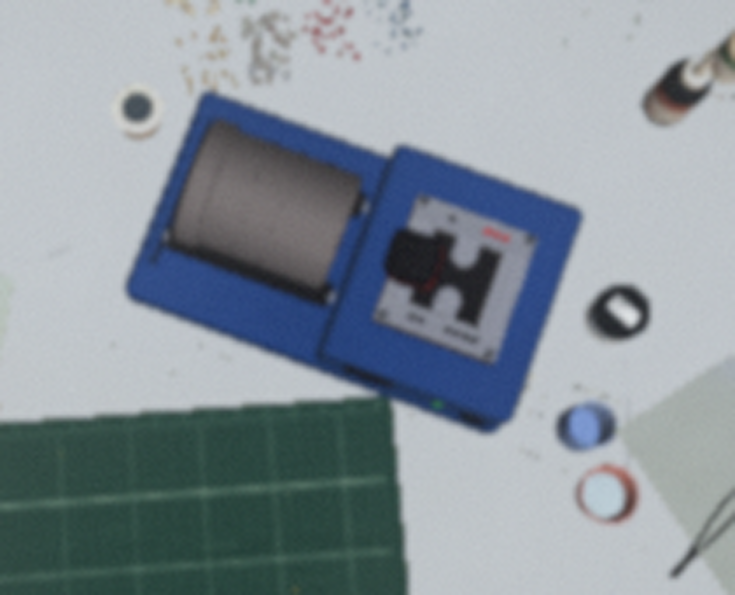

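View pics/top0.png

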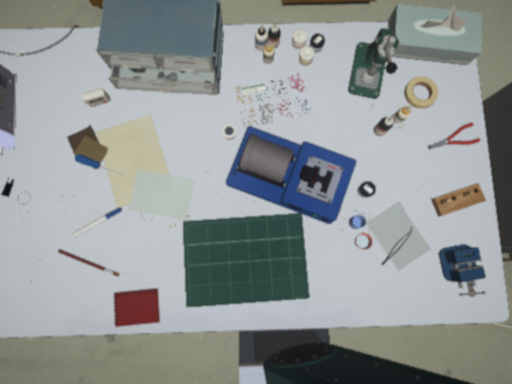

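```bash
cat > h.py <<'E'
import numpy as np,cv2
from scipy.optimize import least_squares
from plant import *
def cam(n):
    d=capture(n);return d
def proj(d,P): return cv2.projectPoints(np.array(P,float).reshape(-1,3),d["rvec"],d["tvec"],d["camera_matrix"],None)[0][:,0]
def T(p,P): # tumbler pose x,y,yaw
    P=np.array(P,float).reshape(-1,3);c,s=np.cos(p[2]),np.sin(p[2])
    return np.c_[p[0]+c*P[:,0]-s*P[:,1],p[1]+s*P[:,0]+c*P[:,1],P[:,2]]
def gripP(f,s,L=.155):
    # approx: stick direction
    return np.array([np.sin(f)*np.cos(s),-np.sin(s),np.cos(f)*np.cos(s)])*L+[0,-.07,.02]
E
python3 - <<'E'
from h import *
t=cam("top");s=cam("scene")
tb=np.array([[207,92],[128,292],[490,432],[582,213]])/3.5+[190,100] # FL base, RL base, RR top?, FR top
g=np.array([[418,196],[536,238],[494,362],[374,318]])/3.5+[190,100]
gs=np.array([[355,190],[418,168],[508,210],[418,243]])/4+[170,120]
def ray(d,uv,z):
    R=cv2.Rodrigues(d["rvec"])[0];C=-R.T@d["tvec"]
    v=R.T@np.r_[cv2.undistortPoints(np.array([[uv]],float),d["camera_matrix"],None)[0,0],1]
    return C+v*(z-C[2])/v[2]
G=np.array([ray(t,u,.092) for u in g]);print("gate top",G.round(4).tolist(),G.mean(0).round(4))
Gs=np.array([ray(s,u,.092) for u in gs]);print("gate scene",Gs.round(4).tolist(),Gs.mean(0).round(4))
d1=(G[0]+G[1]-G[2]-G[3]);d2=(G[0]+G[3]-G[1]-G[2]);print("yaw",np.arctan2(d1[1],d1[0]),np.arctan2(-d2[0],d2[1]),np.linalg.norm(d1)/2,np.linalg.norm(d2)/2)
# base corners: FL, RL, at z? and FR/RR at gearbox top .09
for u,z in zip(tb,[.03,.03,.09,.09]): print(ray(t,u,z).round(3))
# grip triangulate from centres
gt=np.array([412,259])/3.5+[190,100]; gsn=np.array([408,127])/4+[170,120]
# band mid / grip centre
f=lambda X:np.r_[proj(t,X)[0]-gt,proj(s,X)[0]-gsn]
r=least_squares(f,[.6,-.05,.17]);print("grip tri",r.x,r.fun)
for n,u in dict(jar=[(620,312)],vial=[(586,427)],cup=[(607,495)],spool=[(138,110)]).items():
    print(n,ray(t,np.array(u[0])/3.5+[190,100],.03).round(3))
E
```

```text
gate top [[0.6313, -0.0191, 0.092], [0.6007, -0.096, 0.092], [0.5186, -0.0631, 0.092], [0.5498, 0.014, 0.092]] [ 0.5751 -0.0411  0.092 ]
gate scene [[0.6274, -0.0188, 0.092], [0.6088, -0.0791, 0.092], [0.5166, -0.063, 0.092], [0.5435, 0.0199, 0.092]] [ 0.5741 -0.0353  0.092 ]
yaw -0.3838085791893454 -0.38227962367472607 0.08824313472795957 0.08296680882679984
[0.729 0.119 0.03 ]
[0.583 0.178 0.03 ]
[ 0.473 -0.058  0.09 ]
[ 0.617 -0.128  0.09 ]
grip tri [ 0.5715124  -0.00092576  0.16984683] [ 0.2155745   0.35317306 -0.56186246 -0.08533046]
jar [ 0.56  -0.168  0.03 ]
vial [ 0.479 -0.138  0.03 ]
cup [ 0.432 -0.149  0.03 ]
spool [0.716 0.169 0.03 ]
```

```bash
cat >> h.py <<'E'
from scipy.spatial.transform import Rotation as Ro
def shift(target,yaw):
    """rows numbers to reach TCP target (world) with tool down, tool x at yaw"""
    o=get_obs();R=Ro.from_rotvec(o["tcp_rot"])
    Rt=Ro.from_matrix(np.array([[np.cos(yaw),np.sin(yaw),0],[np.sin(yaw),-np.cos(yaw),0],[0,0,-1]]))
    return (R.inv().apply(np.array(target)-o["tcp_pos"])*1000).round(1),(R.inv()*Rt).as_rotvec().round(3)
E
python3 - <<'E'
from h import *
print(shift([.519,-.019,.31],-.383))
E
```

```text
(array([ 492.4, -434.9,  -78.7]), array([-0.  ,  0.  ,  0.67]))
```

Call:
jog_arm --targets '[[[0,0,-60,0,0,0,0],[0,0,-80,0,0,0.1,0],[492,-435,-80,0,0,0.67,0],[492,-435,-80,0,0,0.67,0],[492,-435,-80,0,0,0.67,0],[492,-435,-80,0,0,0.67,0],[492,-435,-80,0,0,0.67,0],[492,-435,-80,0,0,0.67,0],[492,-435,-80,0,0,0.67,0],[492,-435,-80,0,0,0.67,0],[492,-435,-80,0,0,0.67,0],[492,-435,-80,0,0,0.67,0]]]'

```text
t: 3.1
tcp_pos: [0.5012, -0.0464, 0.3117]
tcp_rot: [3.084, -0.598, 0.002]
force: [0.6, -0.9, 0.5]
gripper_width: 0.0001
```

Run:
```python
from h import *
o=get_obs();print(o["q"].round(3),o["tcp_pos"],shift([.519,-.019,.31],-.383))
d=capture("wrist");cv2.imwrite("pics/w1.png",cv2.resize(d["img"][:,:,::-1],None,fx=1.5,fy=1.5))
np.savez("w1",p=o["tcp_pos"],r=o["tcp_rot"],K=d["camera_matrix"],T=d["tool_from_camera"],img=d["img"])
for q in("grip","gate","gearstick"):
  print(q,[(np.round(x["box"]).tolist(),round(x["score"],2)) for x in search_frame("wrist",q)[:2]])
```

```text
[-0.229  0.149  1.597 -0.     1.394  1.724] [ 0.50121319 -0.04635249  0.31165728] (array([  6.3, -32. ,   1.7]), array([-0.   , -0.001, -0.   ]))
grip [([165.0, 106.0, 58.0, 46.0], 0.85)]
gate [([53.0, 35.0, 234.0, 131.0], 0.85)]
gearstick [([166.0, 108.0, 56.0, 42.0], 0.57)]
```

View pics/w1.png

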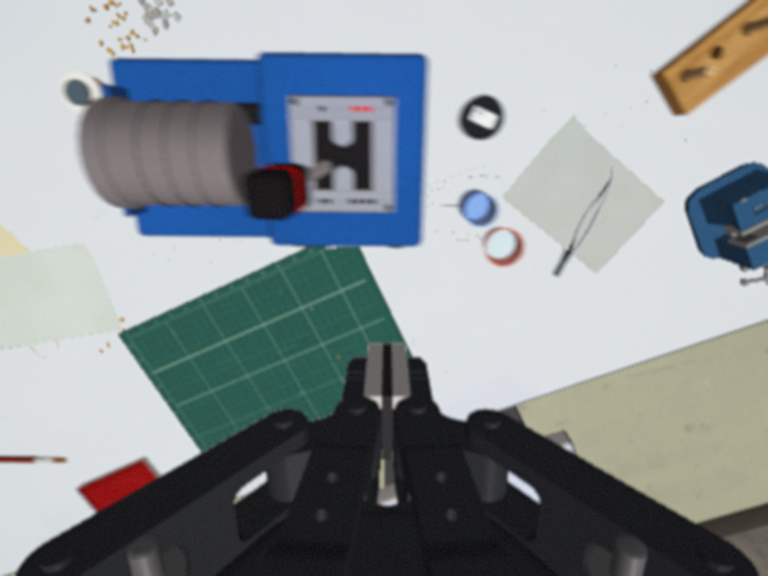

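```bash
python3 - <<'E'
from h import *
w=np.load("w1.npz");R=Ro.from_rotvec(w["r"]).as_matrix();K=w["K"];Tc=w["T"]
C=R@Tc[:3,3]+w["p"]
def ray(u,z):
    v=R@Tc[:3,:3]@np.linalg.inv(K)@np.r_[np.array(u)/1.5,1];return C+v*(z-C[2])/v[2]
G=np.array([ray(u,.092) for u in [(287,95),(397,96),(397,212),(290,210)]]);print(G.round(4),G.mean(0))
d1=(G[0]+G[1]-G[2]-G[3]);d2=(G[0]+G[3]-G[1]-G[2]);print("yaw",np.arctan2(d1[1],d1[0]),np.arctan2(-d2[0],d2[1]))
p=[0.5745,-.040,-.383]
gc=G.mean(0)
for n,z,u in[("top c",.192,(268,195)),("blk corners",.192,(248,171)),("",.192,(283,170)),("",.192,(287,214)),("",.192,(252,218))]:
    X=ray(u,z)-np.r_[.575,-.041,0];c,s=np.cos(p[2]),np.sin(p[2]);print(n,X[:2].round(4),"tumbler",(c*X[0]+s*X[1]).round(4),(-s*X[0]+c*X[1]).round(4))
for f in(-.05,-.1,-.15,-.2):print(f,gripP(f,-.235))
E
python3 - <<'E'
import cv2
im=cv2.imread("pics/w1.png")[60:260,220:440];cv2.imwrite("pics/w1c.png",cv2.resize(im,None,fx=3,fy=3,interpolation=2))
E
```

```text
[[ 0.6356 -0.017   0.092 ]
 [ 0.603  -0.0961  0.092 ]
 [ 0.519  -0.063   0.092 ]
 [ 0.5543  0.0199  0.092 ]] [ 0.57798962 -0.03904102  0.092     ]
yaw -0.4004978002172671 -0.3965854558899692
top c [-0.002   0.0429] tumbler -0.0179 0.039
blk corners [0.015  0.0475] tumbler -0.0039 0.0497
 [0.0077 0.028 ] tumbler -0.0033 0.0289
 [-0.0167  0.0373] tumbler -0.0294 0.0284
 [-0.0108  0.0583] tumbler -0.0318 0.05
-0.05 [-0.00753385 -0.03390934  0.17055134]
-0.1 [-0.01504886 -0.03390934  0.16998665]
-0.15 [-0.02252626 -0.03390934  0.16904708]
-0.2 [-0.02994736 -0.03390934  0.16773496]
```

View pics/w1c.png

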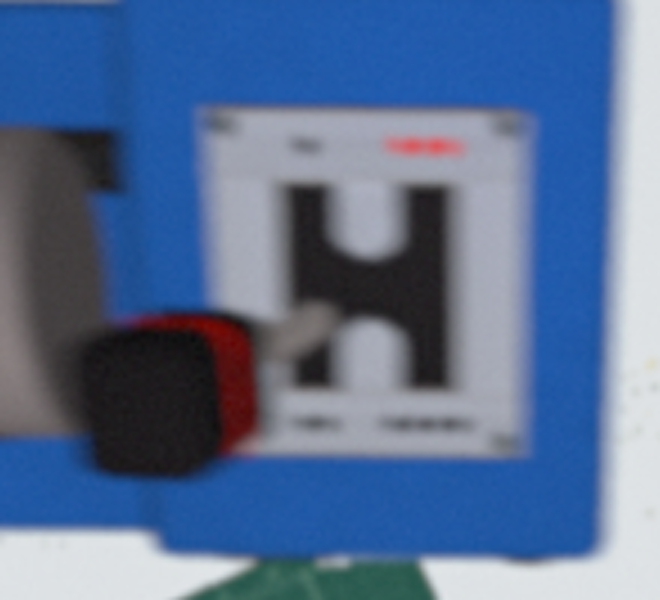

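```bash
cat >> h.py <<'E'
YAW=-.39;G0=np.array([.576,-.040])
def W(u,v,z):
    c,s=np.cos(YAW),np.sin(YAW);return [G0[0]+c*u-s*v,G0[1]+s*u+c*v,z]
def UV():
    o=get_obs();d=o["tcp_pos"][:2]-G0;c,s=np.cos(YAW),np.sin(YAW)
    return np.r_[c*d[0]+s*d[1],-s*d[0]+c*d[1],o["tcp_pos"][2]].round(4),o["force"].round(1),o["t"]
E
python3 - <<'E'
from h import *
print(UV(),shift(W(-.075,.035,.30),YAW),shift(W(-.075,.035,.16),YAW))
E
```

```text
(array([-0.0671, -0.0354,  0.3111]), array([ 0.2,  0.2, -0.2]), 3.3) (array([ -7.2, -70.5,  11.1]), array([0.  , 0.  , 0.01])) (array([ -7.1, -70.5, 151.1]), array([0.  , 0.  , 0.01]))
```

Call:
jog_arm --targets '[[[-7,-70,0,0,0,0.01,0],[-7,-70,0,0,0,0.01,0],[-7,-70,50,0,0,0.01,0],[-7,-70,100,0,0,0.01,0],[-7,-70,150,0,0,0.01,0],[-7,-70,150,0,0,0.01,0],[-7,-70,150,0,0,0.01,0]]]'

```text
t: 4.18
tcp_pos: [0.5209, 0.0181, 0.1629]
tcp_rot: [3.081, -0.616, 0.003]
force: [0.3, -0.3, 0.8]
gripper_width: 0.0002
```

Run:
```python
from h import *
print(UV())
d=capture("wrist");a=cv2.resize(d["img"][:,:,::-1],None,fx=1.2,fy=1.2)
s=capture("scene")["img"][130:200,230:310,::-1]
cv2.imwrite("pics/w2.png",a);cv2.imwrite("pics/s2.png",cv2.resize(s,None,fx=7,fy=7,interpolation=2))
```

```text
(array([-0.0731,  0.0328,  0.1629]), array([ 0.3, -0.3,  0.8]), 4.175)
```

View pics/w2.png

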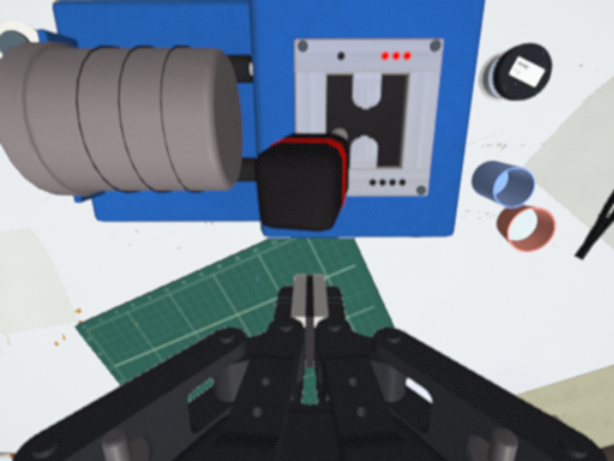

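View pics/s2.png

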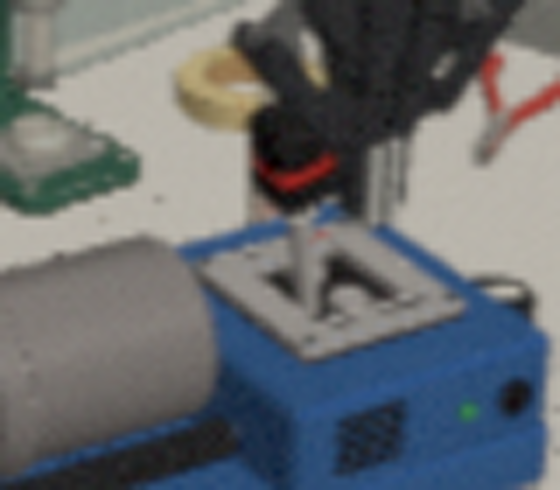

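```bash
cat >> h.py <<'E'
def wray(u,z,d,o,k):
    R=Ro.from_rotvec(o["tcp_rot"]).as_matrix();Tc=d["tool_from_camera"];C=R@Tc[:3,3]+o["tcp_pos"]
    v=R@Tc[:3,:3]@np.linalg.inv(d["camera_matrix"])@np.r_[np.array(u)/k,1];X=C+v*(z-C[2])/v[2]
    q=X[:2]-G0;c,s=np.cos(YAW),np.sin(YAW);return np.r_[c*q[0]+s*q[1],-s*q[0]+c*q[1]]
E
python3 - <<'E'
from h import *
o=get_obs();d=capture("wrist")
for n,u,z in [("FL",(294,39),.092),("FR",(443,39),.092),("RR",(428,196),.092),("stick@gate",(338,133),.092),("slotFL",(326,74),.092),("slotFR",(407,74),.092),("slotRR",(402,167),.092),("tRL",(262,226),.191),("tRR",(330,230),.191),("tFR",(342,142),.191),("tFL",(258,160),.191),("redR",(347,165),.175)]: print(n,wray(u,z,d,o,1.2).round(4))
E
```

```text
FL [0.0465 0.0418]
FR [ 0.0462 -0.0415]
RR [-0.0436 -0.0422]
stick@gate [-0.0044  0.0161]
slotFL [0.0284 0.0237]
slotFR [ 0.0282 -0.0229]
slotRR [-0.025  -0.0242]
tRL [-0.0312  0.0501]
tRR [-0.0328  0.0261]
tFR [-0.0024  0.0226]
tFL [-0.0081  0.0504]
redR [-0.0121  0.019 ]
```

Call:
jog_arm --targets '[[[15,-2,2,0,0,0,0],[24,-2,2,0,0,0,0],[29,-2,2,0,0,0,0],[34,-2,2,0,0,0,0],[38,-2,2,0,0,0,0],[42,-2,2,0,0,0,0],[45,-2,2,0,0,0,0],[45,-2,2,0,0,0,0]]]'

```text
t: 5.32
tcp_pos: [0.5625, 0.0038, 0.1593]
tcp_rot: [-3.081, 0.614, -0.0]
force: [-1.3, 0.7, 1.1]
gripper_width: -0.0001
```

Run:
```python
from h import *
print(UV())
d=capture("wrist");a=cv2.resize(d["img"][:,:,::-1],None,fx=1.2,fy=1.2)
cv2.imwrite("pics/w3.png",a)
```

```text
(array([-0.0291,  0.0354,  0.1593]), array([-1.3,  0.7,  1.1]), 5.325)
```

View pics/w3.png

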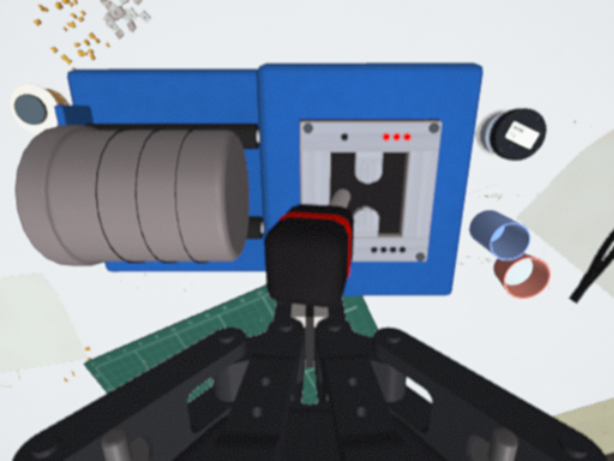

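Call:
jog_arm --targets '[[[3,0,0,0,0,0,0],[5,0,0,0,0,0,0],[6,0,0,0,0,0,0],[6,0,0,0,0,0,0]]]'

```text
t: 5.88
tcp_pos: [0.5678, 0.0016, 0.1593]
tcp_rot: [-3.081, 0.614, 0.0]
force: [-1.6, 0.9, 1.4]
gripper_width: -0.0001
```

Run:
```python
from h import *
print(UV())
o=get_obs();d=capture("wrist");a=cv2.resize(d["img"][:,:,::-1],None,fx=1.2,fy=1.2)
cv2.imwrite("pics/w4.png",cv2.resize(a[100:320,240:460],None,fx=2.7,fy=2.7,interpolation=2))
```

```text
(array([-0.0234,  0.0354,  0.1593]), array([-1.6,  0.9,  1.4]), 5.875)
```

View pics/w4.png

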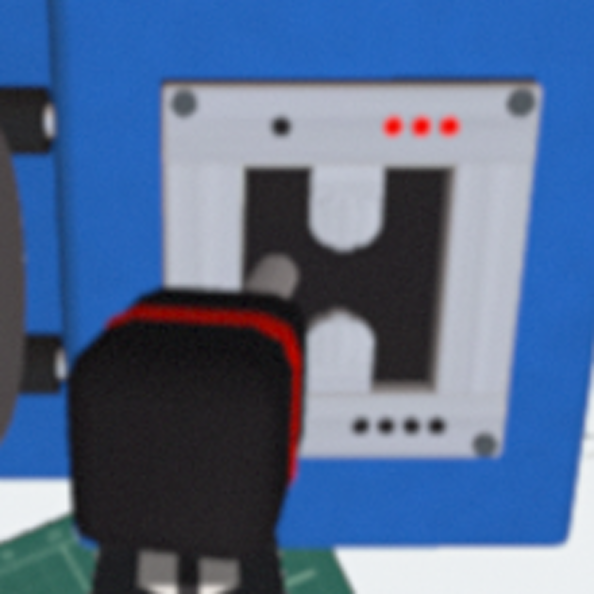

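Call:
jog_arm --targets '[[[-15,0,0,0,0,0,0],[-26,0,0,0,0,0,0],[-26,-25,0,0,0,0,0],[-26,-50,0,0,0,0,0],[-26,-50,0,0,0,0,0],[0,-50,0,0,0,0,0],[25,-50,0,0,0,0,0],[25,-50,0,0,0,0,0],[25,-50,0,0,0,0,0]]]'

```text
t: 7.05
tcp_pos: [0.6086, 0.038, 0.159]
tcp_rot: [3.081, -0.614, -0.003]
force: [0.1, 0.3, 0.8]
gripper_width: -0.0001
```

Run:
```python
from h import *
print(UV())
o=get_obs();d=capture("wrist");a=cv2.resize(d["img"][:,:,::-1],None,fx=1.2,fy=1.2)
cv2.imwrite("pics/w5.png",a)
```

```text
(array([0.0005, 0.0845, 0.159 ]), array([0.1, 0.3, 0.8]), 7.05)
```

View pics/w5.png

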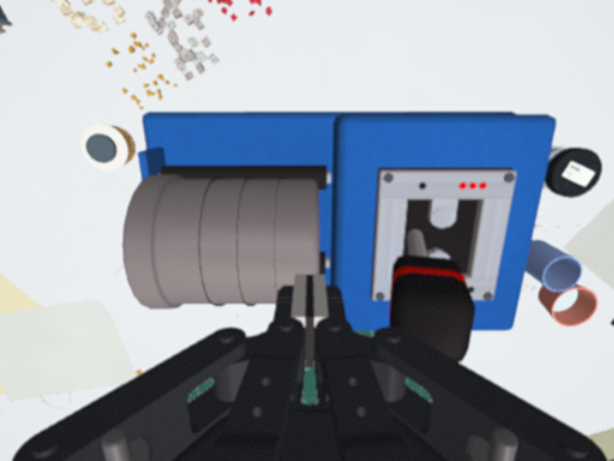

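Call:
jog_arm --targets '[[[0,15,0,0,0,0,0],[0,22,0,0,0,0,0],[0,28,0,0,0,0,0],[0,33,0,0,0,0,0],[0,38,0,0,0,0,0],[0,43,0,0,0,0,0],[0,43,0,0,0,0,0]]]'

```text
t: 7.98
tcp_pos: [0.5933, -0.002, 0.1592]
tcp_rot: [3.081, -0.614, -0.001]
force: [-0.0, -0.0, -0.6]
gripper_width: 0.0001
```

Run:
```python
from h import *
print(UV())
o=get_obs();d=capture("wrist");a=cv2.resize(d["img"][:,:,::-1],None,fx=1.2,fy=1.2)
cv2.imwrite("pics/w6.png",a)
```

```text
(array([0.0016, 0.0417, 0.1592]), array([-0. , -0. , -0.6]), 7.975)
```

View pics/w6.png

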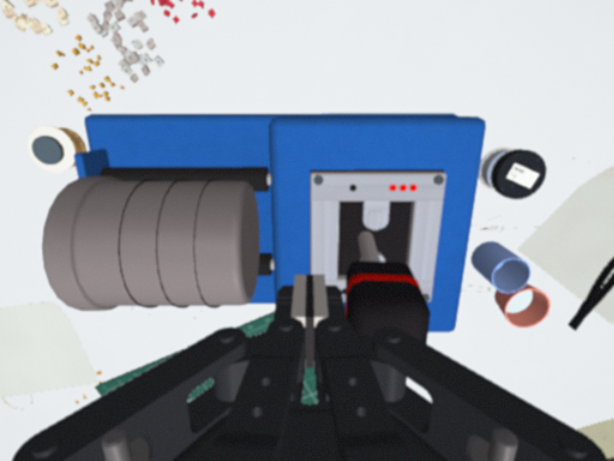

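Call:
jog_arm --targets '[[[0,5,0,0,0,0,0],[0,10,0,0,0,0,0],[0,15,0,0,0,0,0],[0,20,0,0,0,0,0],[0,25,0,0,0,0,0],[0,30,0,0,0,0,0],[0,34,0,0,0,0,0],[0,34,0,0,0,0,0]]]'

```text
t: 9.02
tcp_pos: [0.5802, -0.0334, 0.1591]
tcp_rot: [3.081, -0.614, -0.001]
force: [-0.2, 0.8, 0.2]
gripper_width: -0.0001
```

Run:
```python
from h import *
print(UV())
o=get_obs();d=capture("wrist");a=cv2.resize(d["img"][:,:,::-1],None,fx=1.2,fy=1.2)
cv2.imwrite("pics/w7.png",a)
```

```text
(array([0.0014, 0.0077, 0.1591]), array([-0.2,  0.8,  0.2]), 9.025)
```

View pics/w7.png

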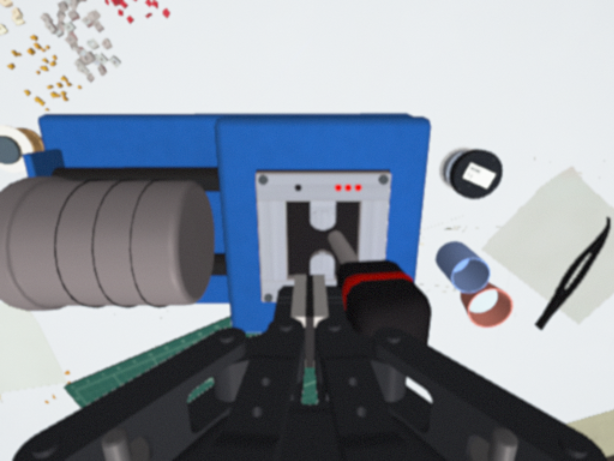

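Call:
jog_arm --targets '[[[0,3,0,0,0,0,0],[0,6,0,0,0,0,0],[0,8,0,0,0,0,0],[0,8,0,0,0,0,0]]]'

```text
t: 9.57
tcp_pos: [0.5773, -0.0405, 0.1592]
tcp_rot: [3.081, -0.614, -0.001]
force: [0.3, 1.8, -0.7]
gripper_width: -0.0004
```

Run:
```python
from h import *
print(UV())
o=get_obs();d=capture("wrist");a=cv2.resize(d["img"][:,:,::-1],None,fx=1.2,fy=1.2)
cv2.imwrite("pics/w8.png",cv2.resize(a[130:350,210:430],None,fx=2.7,fy=2.7,interpolation=2))
```

```text
(array([0.0014, 0.    , 0.1592]), array([ 0.3,  1.8, -0.7]), 9.575)
```

View pics/w8.png

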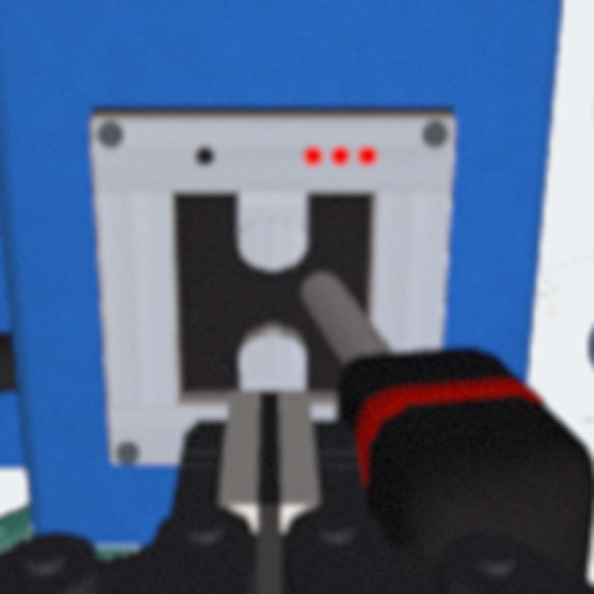

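Call:
jog_arm --targets '[[[0,2,0,0,0,0,0],[0,4,0,0,0,0,0],[0,4,0,0,0,0,0]]]'

```text
t: 10.0
tcp_pos: [0.5759, -0.0441, 0.1593]
tcp_rot: [3.081, -0.614, -0.0]
force: [1.0, 1.6, -1.4]
gripper_width: 0.0
```

Call:
jog_arm --targets '[[[0,-10,0,0,0,0,0],[0,-20,0,0,0,0,0],[-25,-20,0,0,0,0,0],[-55,-20,0,0,0,0,0],[-55,-20,0,0,0,0,0],[-55,5,0,0,0,0,0],[-55,31,0,0,0,0,0],[-55,31,0,0,0,0,0],[-55,31,0,0,0,0,0]]]'

```text
t: 11.12
tcp_pos: [0.5143, -0.0513, 0.1595]
tcp_rot: [-3.08, 0.614, -0.002]
force: [0.5, 0.2, -1.1]
gripper_width: 0.0002
```

Run:
```python
from h import *
print(UV())
o=get_obs();d=capture("wrist");a=cv2.resize(d["img"][:,:,::-1],None,fx=1.2,fy=1.2)
cv2.imwrite("pics/w9.png",a)
```

```text
(array([-0.0527, -0.0339,  0.1595]), array([ 0.5,  0.2, -1.1]), 11.125)
```

View pics/w9.png

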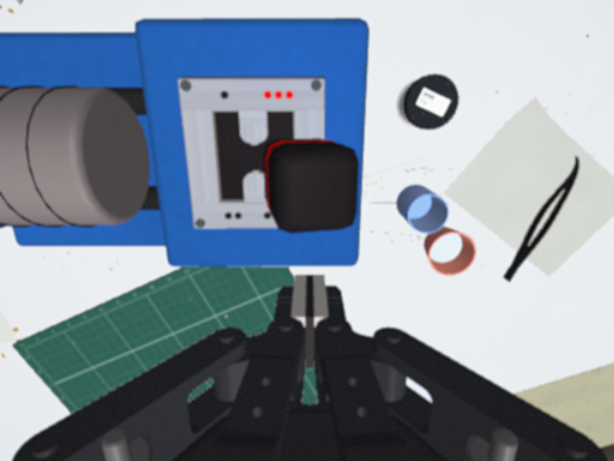

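Call:
jog_arm --targets '[[[15,0,0,0,0,0,0],[24,0,0,0,0,0,0],[30,0,0,0,0,0,0],[35,0,0,0,0,0,0],[40,0,0,0,0,0,0],[45,0,0,0,0,0,0],[50,0,0,0,0,0,0],[55,0,0,0,0,0,0],[60,0,0,0,0,0,0],[60,0,0,0,0,0,0]]]'

```text
t: 12.42
tcp_pos: [0.5687, -0.0748, 0.159]
tcp_rot: [3.081, -0.614, -0.001]
force: [-2.2, 0.8, -1.9]
gripper_width: 0.0002
```

Run:
```python
from h import *
print(UV())
o=get_obs();d=capture("wrist");a=cv2.resize(d["img"][:,:,::-1],None,fx=1.2,fy=1.2)
cv2.imwrite("pics/w10.png",a)
```

```text
(array([ 0.0065, -0.035 ,  0.159 ]), array([-2.2,  0.8, -1.9]), 12.425)
```

View pics/w10.png

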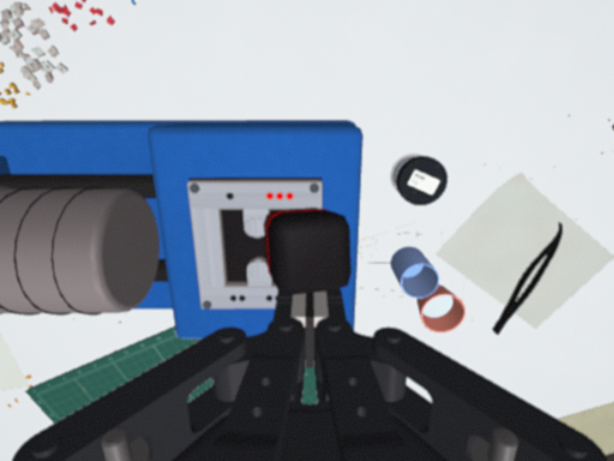

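Moving smoothly at about 2 N; continue in small steps to the stop.

Call:
jog_arm --targets '[[[3,0,0,0,0,0,0],[5,0,0,0,0,0,0],[7,0,0,0,0,0,0],[8,0,0,0,0,0,0],[8,0,0,0,0,0,0]]]'

```text
t: 13.1
tcp_pos: [0.5765, -0.0778, 0.1595]
tcp_rot: [3.081, -0.614, 0.001]
force: [-2.8, 0.5, -1.3]
gripper_width: 0.0
```

Call:
jog_arm --targets '[[[1,0,0,0,0,0,0],[2,0,0,0,0,0,0],[2,0,0,0,0,0,0]]]'

```text
t: 13.48
tcp_pos: [0.5783, -0.0784, 0.1595]
tcp_rot: [-3.081, 0.614, -0.001]
force: [-3.7, 0.0, -2.4]
gripper_width: 0.0001
```

Run:
```python
from h import *
print(UV())
o=get_obs();d=capture("wrist");a=cv2.resize(d["img"][:,:,::-1],None,fx=1.2,fy=1.2)
cv2.imwrite("pics/w11.png",a)
s=capture("scene")["img"][130:200,230:310,::-1]
cv2.imwrite("pics/s11.png",cv2.resize(s,None,fx=7,fy=7,interpolation=2))
```

```text
(array([ 0.0168, -0.0346,  0.1595]), array([-3.7,  0. , -2.4]), 13.475)
```

View pics/w11.png

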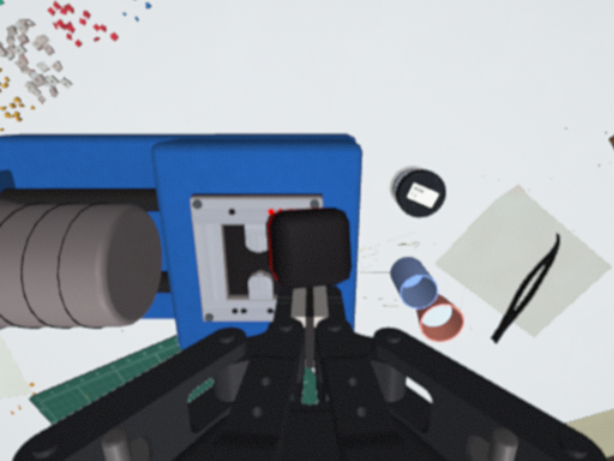

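View pics/s11.png

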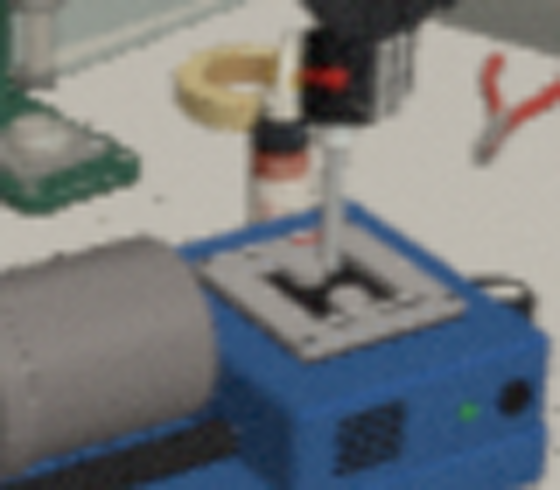

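Call:
jog_arm --targets '[[[1,0,0,0,0,0,0],[2,0,0,0,0,0,0],[2,0,0,0,0,0,0]]]'

```text
t: 13.95
tcp_pos: [0.5802, -0.0792, 0.1594]
tcp_rot: [-3.081, 0.614, -0.001]
force: [-2.7, 0.2, -1.2]
gripper_width: 0.0002
```

Call:
jog_arm --targets '[[[1,0,0,0,0,0,0],[2,0,0,0,0,0,0],[2,0,0,0,0,0,0]]]'

```text
t: 14.32
tcp_pos: [0.5812, -0.0797, 0.1591]
tcp_rot: [-3.081, 0.614, 0.002]
force: [-4.6, 2.2, -0.4]
gripper_width: -0.0003
```

Call:
jog_arm --targets '[[[1,0,0,0,0,0,0],[1,0,0,0,0,0,0],[1,0,0,0,0,0,0]]]'

```text
t: 14.7
tcp_pos: [0.5816, -0.0798, 0.159]
tcp_rot: [-3.081, 0.614, 0.003]
force: [-5.2, 2.9, -0.2]
gripper_width: -0.0002
```

Call:
jog_arm --targets '[[[1,0,0,0,0,0,0],[2,0,0,0,0,0,0],[2,0,0,0,0,0,0],[2,0,0,0,0,0,0]]]'

```text
t: 15.2
tcp_pos: [0.5826, -0.0803, 0.1588]
tcp_rot: [-3.08, 0.613, 0.006]
force: [-6.2, 3.3, -0.1]
gripper_width: -0.0001
```

Call:
jog_arm --targets '[[[-10,0,0,0,0,0,0],[-30,0,0,0,0,0,0],[-60,0,0,0,0,0,0],[-80,0,-30,0,0,0,0],[-90,0,-80,0,0,0,0],[-90,0,-120,0,0,0,0],[-90,0,-120,0,0,0,0],[-90,0,-120,0,0,0,0]]]'

```text
t: 16.2
tcp_pos: [0.5019, -0.0468, 0.2794]
tcp_rot: [3.081, -0.614, 0.003]
force: [0.1, -0.5, 0.3]
gripper_width: -0.0
```

Run:
```python
from h import *
print(UV())
o=get_obs();d=capture("wrist");a=cv2.resize(d["img"][:,:,::-1],None,fx=1.5,fy=1.5)
cv2.imwrite("pics/w12.png",a)
s=capture("scene");t=capture("top")
cv2.imwrite("pics/s12.png",cv2.resize(s["img"][130:200,230:310,::-1],None,fx=7,fy=7,interpolation=2))
cv2.imwrite("pics/t12.png",cv2.resize(t["img"][100:270,190:400,::-1],None,fx=3.5,fy=3.5,interpolation=2))
# predicted grip centre px for home
for f in(.2,.255,.29):
    P=gripP(f,.225)-[0,-.07,0];X=np.r_[W(P[0]+.0014,P[1],0)[:2],P[2]]
    b=P-[0,0,.02];b=b/.155*.175+[0,0,.02];B=np.r_[W(b[0]+.0014,b[1],0)[:2],b[2]]
    print(f,P.round(4),"scene crop",((proj(s,X)[0]-[230,130])*7).round(0),"grip top",((proj(s,B)[0]-[230,130])*7).round(0))
```

```text
(array([-0.066 , -0.0345,  0.2794]), array([ 0.1, -0.5,  0.3]), 16.2)
0.2 [ 0.03   -0.0346  0.1681] scene crop [357.  76.] grip top [362.  31.]
0.255 [ 0.0381 -0.0346  0.1662] scene crop [346.  73.] grip top [350.  28.]
0.29 [ 0.0432 -0.0346  0.1648] scene crop [339.  72.] grip top [342.  27.]
```

View pics/w12.png

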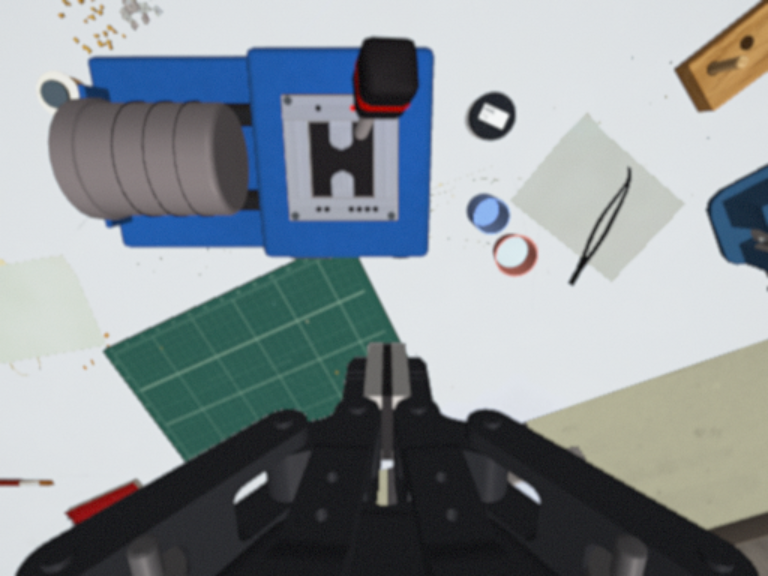

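View pics/s12.png

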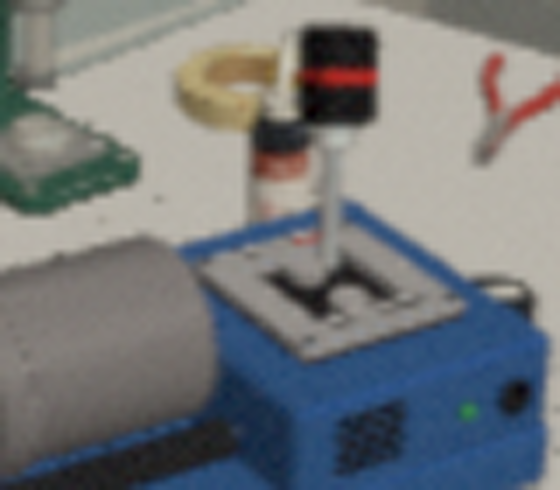

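View pics/t12.png

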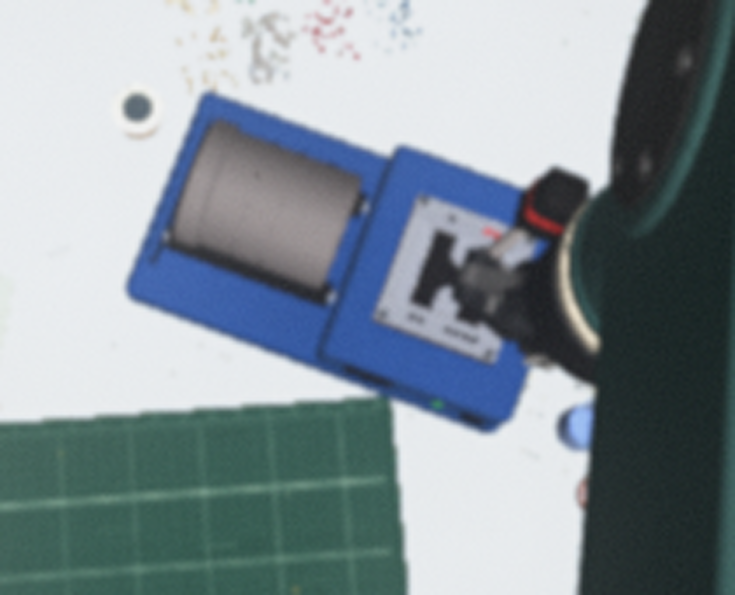

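Run:
```python
from h import *
o=get_obs();d=capture("wrist")
print("grip top",wray((388,68),.184,d,o,1.5).round(4),"expect home",(gripP(.29,.225,.177)-[0,-.07,0]+[.0014,0,0]).round(4),gripP(.25,.225,.177)[0]+.0014)
for n,u,z in(("jar",(491,115),.036),("vial",(487,211),.04),("cup",(515,254),.028),("spool",(58,91),.026)): a=wray(u,z,d,o,1.5);print(n,np.round(W(*a,z),3))
w=np.load("w1.npz",allow_pickle=True);o1=dict(tcp_rot=w["r"],tcp_pos=w["p"]);d1=dict(camera_matrix=w["K"],tool_from_camera=w["T"])
for n,u,z in(("jar",(482,117),.036),("vial",(478,207),.04),("cup",(503,246),.028),("spool",(81,90),.026)): a=wray(u,z,d1,o1,1.5);print(n,"before",np.round(W(*a,z),3))
```

```text
grip top [ 0.0467 -0.0357] expect home [ 0.0507 -0.0395  0.1853] 0.0440867221137896
jar [ 0.559 -0.165  0.036]
vial [ 0.485 -0.136  0.04 ]
cup [ 0.434 -0.15   0.028]
spool [0.717 0.164 0.026]
jar before [ 0.562 -0.165  0.036]
vial before [ 0.486 -0.135  0.04 ]
cup before [ 0.437 -0.148  0.028]
spool before [0.721 0.167 0.026]
```

Run:
```python
from h import *
o=get_obs();d=capture("wrist");im=d["img"].astype(int)
R=Ro.from_rotvec(o["tcp_rot"]).as_matrix();Tc=d["tool_from_camera"];Rc=R@Tc[:3,:3];C=R@Tc[:3,3]+o["tcp_pos"]
def pw(P):
    X=np.array(P)@np.array([[1,0,0],[0,1,0],[0,0,1]]);q=(X-C)@Rc;return (q[:,:2]/q[:,2:])@d["camera_matrix"][:2,:2].T+d["camera_matrix"][:2,2]
roi=im[15:90,225:290];m=((roi.max(2)<70)|((roi[...,0]>100)&(roi[...,1]<60)&(roi[...,2]<60))).astype(np.uint8)
n,l,st,ce=cv2.connectedComponentsWithStats(m);k=1+np.argmax(st[1:,4]);print("box",st[k]+[225,15,0,0,0],ce[k]+[225,15])
s=capture("scene");si=s["img"]
def tw(P): return np.array([np.r_[W(p[0]+.0014,p[1]+.07,0)[:2],p[2]] for p in P])
for f in(.2,.24,.255,.27,.29):
    a=gripP(f,.225,1)-[0,-.07,.02];x=np.cross([0,1,0],a);x/=np.linalg.norm(x);y=np.cross(a,x)
    c=gripP(f,.225);B=[c+.0145*i*x+.0145*j*y+.0215*k*a for i in(-1,1) for j in(-1,1) for k in(-1,1)]
    p=pw(tw(B));h=cv2.convexHull(p.astype(np.float32));M=cv2.moments(h)
    print(f,"box",p.min(0).round(1),p.max(0).round(1),"cen",np.round([M["m10"]/M["m00"],M["m01"]/M["m00"]],1))
g=pw(tw([[.045,-.07+.0415,.092],[.045,-.07-.0415,.092],[-.045,-.07-.0415,.092],[-.045,-.07+.0415,.092]]));print("gate pred",(g*1.5).round(0).tolist())
cv2.imwrite("pics/w13.png",cv2.resize(d["img"][15:160,170:300,::-1],None,fx=4,fy=4,interpolation=2))
```

```text
box [ 234   22   44   55 1960] [256.16683673  48.37193878]
0.2 box [235.5  38.5] [282.4  93.5] cen [258.9  66.3]
0.24 box [235.5  28.8] [282.4  87.6] cen [258.8  58.4]
0.255 box [235.5  25.2] [282.4  85.4] cen [258.8  55.5]
0.27 box [235.5  21.6] [282.4  83.1] cen [258.7  52.6]
0.29 box [235.5  16.9] [282.4  80.2] cen [258.7  48.8]
gate pred [[278.0, 90.0], [396.0, 89.0], [395.0, 217.0], [287.0, 217.0]]
```

View pics/w13.png

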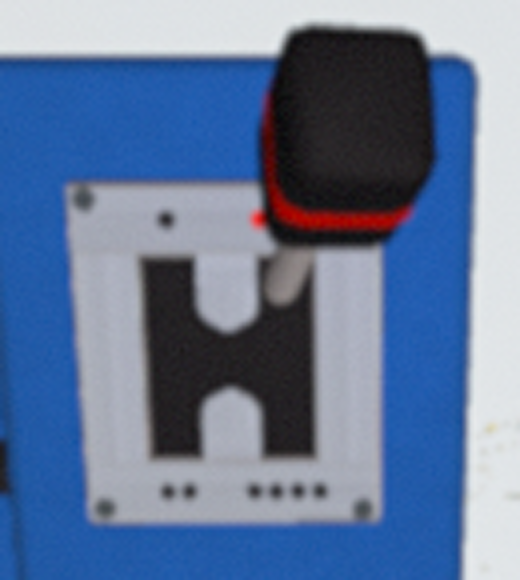

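```bash
python3 -c "
from plant import *
print(sign_off())"
```

```text
the job is handed in; nothing more can be done
None
```

The gearstick should now be fully home in the third slot. I signed the job off at about 16.5 s with the hand clear; sign-off gives no verdict, so this rests on my own checks.

**What I did:** with the fingers shut, I made three pushes. The stick started in the rear-left slot at about -0.12 rad. I pushed it forward to neutral, then right across the channel to about the right-hand stop, then forward to the stop. Pushing took about 2–4 N. At the forward stop the force rose to about 7 N, and I saw no larger reading.

**Last checks:**
- **Stick position:** the grip's outline in the wrist picture, and its centre in the scene picture, both match a fore tilt of about 0.29 rad.
- **Bystanders:** comparing wrist pictures from before and after, all four show apparent shifts of 5 mm or less, which is within measuring error.
- **Hand:** the fingertips are about 90 mm above and well behind the grip, with no contact force.

**One disagreement:** a rough estimate from the centre of the grip's top face came out about 4 mm short of home, equal to about 0.265 rad. That still passes 0.255. I trusted the outline match and the rise in force instead.

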